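# Carry a backup cell on the lifter into the mainboard's cell holder

## Task

A fresh coin cell waits on the tongue of the plastic lifter in its stand: take the lifter by its handle, carry the cell level to the mainboard and slide it under the holder's spring strap until you feel it come up against the spring contact at the back. Let it down flat behind the two front lugs, draw the lifter out and lay it back in its stand as it was. Touch the cell with nothing but the lifter, push it gently (about 5 N is plenty), don't bear hard on the board and leave everything else on the desk where it is.

Things in the scene. Friction and masses are not known exactly. Their poses are not given: they have to be found in the camera images.
- cell: Fresh coin cell, a steel disc 30 mm across and 8 mm thick, 14 to 24 g. Starts lying flat on the lifter's tongue, its rim up to 1 mm ahead of the lifter's shoulder. Origin: centre of its underside; z up through it.
- lifter: Loose plastic lifter, 180 g, starts level in its stand. Origin: on top of the rubber-faced tongue where the cell's centre lies; x to the tip, z up. Tongue 12 mm wide, 2.5 thick, x = -15 to +14 mm. The shoulder at x = -15 rises 5 mm and pushes the cell's rim. The blade behind is 12 wide, its underside at z = -2.5, and from x = -50 cranks up to the handle.
- lifter_grip (a point): Middle of the lifter's blue handle, where to grip it: 95 mm behind and 32 mm above the lifter's origin. The handle is a bar along x, 14 mm wide (y), 16 mm high, from x = -170 to -60 mm of the lifter. A moderate grip of about 40 N holds it steady; squeezed much harder it trembles and the cell creeps on the tongue.
- stand: Lifter stand, fixed: dark base 148 x 64 x 6 mm with two aluminium rests, open at the top. Origin: underside of the base, straight below the middle of the resting handle; x points as the resting lifter does. Resting, the lifter's origin lies at (95, 0, 27.5) mm in this frame. Between the rests the handle is free on both sides.
- front_rest (a point): Bottom of the blade notch in the stand's front rest, 60 mm ahead of the stand's origin, 25 mm up. Notch 20 mm wide, cheeks 7 mm high, rest 16 mm long.
- rear_rest (a point): Bottom of the handle notch in the stand's rear rest, 56 mm behind the stand's origin, 51.5 mm up. Notch 22 mm wide, cheeks 8.5 mm high, rest 20 mm long.
- board: Green mainboard, 170 x 170 mm, fixed, flat. Origin: on the mat below the middle of its near edge; x runs from that edge across the board, z up. Board top at z = 10 mm. Tall parts (up to 41 mm) are at the far side or over 55 mm to the side of the cell holder; parts within 40 mm of it are below 21 mm.
- bay (a point): Nominal seat centre of the cream cell holder, at its floor height (7 mm above board top, x = 38 mm of the board). The holder's mouth faces the board's -x. It is soldered on long pads: the true seat lies up to 10 mm either way along x from here (y and z true), not measured: feel for the back. The floor is two ledges; a 17 mm slot between them, open from mouth to back and down to the board, takes the tongue.
- bay_lugs (a point): Nominal front lugs, midway between their tops (same x error as the bay): x = -15.4 to -12.4 mm from the seat centre, |y| = 8.5 to 14 mm, tops 2 mm above the floor. Bring the cell in above them; it must drop behind them, so lower the tongue about 2 mm below the floor before drawing it out. A cell left short lies tilted on them. Side walls 33 mm apart, mouth flared to 40 mm.
- bay_strap (a point): Nominal middle of the steel spring strap across the top, 7.5 mm above the floor (same x error). Its lead-in lip rises towards the mouth, starting 16 mm before the seat centre. It presses the cell down: about 1 N seated, up to 3 N when the cell comes in 3 to 4 mm above the floor; sliding under it takes 1 to 5 N.
- bay_back (a point): Nominal face of the brass spring contact at the back (same x error), 16 mm past the seat centre: touched when the cell's centre is 1 mm past the seat's. Starts at 1.5 N, adds 5 N per mm, solid after 2.5 mm. Spans 4.5 to 12 mm above the floor; the tongue passes below it. A cell that makes it yield has cleared the lugs; ease the push off about half a mm, then let down.
- dish: Bystander: white ceramic bowl 76 mm across, 22 mm high; origin centre of its underside.
- screwdriver: Bystander: screwdriver with orange handle, 170 mm long, lying on the mat; origin below its middle.
- mouse: Bystander: grey computer mouse, about 90 x 60 x 35 mm; origin on the table below its middle.
- module: Bystander: memory module, flat green bar 133 x 31 x 5 mm; origin centre of its underside.
- mug: Bystander: blue mug 80 mm across, 95 mm high; origin centre of its underside.
- screw_tray: Bystander: clear divided screw tray 160 x 100 x 28 mm; origin centre of its underside.
Not all that is in view belongs to the job. Several things look just like the board: the one meant starts nearest to the robot's base.

How it is judged:
By the outcome, as a careful person would: the job done as asked, in the order asked, and still so for the second after the job is handed in, with the robot touching nothing.
It also fails if it takes over 58 s, if anything falls off the work surface, if the arm or the gripper's body presses on something with over 40 N, if the wrist force passes 120 N, or if a joint passes its speed limit or range.

## Robot

A 7-joint arm with a two-finger parallel gripper is mounted at the origin on the work surface. World frame = base frame: x ahead of the robot, y to its left, z up, the work surface at z = 0. Lengths are in m, angles in rad, forces in N, time in s.
With the tool pointing down it reaches from about 0.425 to 1.025 m from the base axis. Payload 9.4 kg.
Tool frame: the origin (TCP) lies between the finger pads; the fingertips stand 8 mm ahead of it and the grasp point (between the pads) lies 11 mm behind it (manip.tip_extent is the distance from the TCP to the fingertips, in m); y points along the fingers, x is the direction in which the jaws open and shut, and the axes are right-handed (so a half turn about y gives the same grasp; the last joint's range is limited). The gripper opens to 85 mm and grips with 20 to 120 N. Pads are 22 mm wide; open, the fingers measure 114 mm over their backs; the gripper's body (76 mm by 85 mm) begins 54 mm behind the grasp point. The pads swing forward as they close: fully open they stand 13 mm farther back than shut.
Start: joints at [-1.4, 0.599, -0.003, 1.599, 0.002, 0.943, -0.08], TCP at [0.178, 0.703, 0.239] pointing down, gripper open.
Joint ranges: [-2.57, 2.57], [-0.35, 1.97], [-1.29, 1.29], [0.11, 2.56], [-1.05, 4.19], [0.11, 1.86], [-2.63, 2.63]. Speed limits (rad/s): [2.22, 2.22, 3.01, 3.01, 3.14, 3.14, 3.14].

## Interface

Orientations are given as a unit quaternion [x, y, z, w].
In Python, from rig import manip, read_camera, camera_info gives the robot as it stands.
- The arm moves only by the shell command python3 -m crank 'ROWS' [FORCE]. ROWS is a JSON object of lists of equal length, an entry for each row: "hand": the opening, from 0 (shut) to 1 (fully open); "slide": the shift along the tool's x, y, z in units of 60 mm (1.0 is 60 mm), a list of three; "yaw": the turn about the tool's y in units of 5 degrees (1.0 is 5 degrees). In form: {"hand": [hand, ...], "slide": [[x, y, z], ...], "yaw": [yaw, ...]}. A call has 1 to 12 rows; each row shifts and turns the commanded pose from where the row before left it, along the tool's axes as they then stand; what a row does not reach is not made up. A row lasts 1/8 s, in which the tool goes at most 62.5 mm and 10.7 degrees, less where a joint would pass 70% of its speed; a pose out of reach is approached as far as the arm can. A call is refused whole if a number of a shift passes 1 or a number of a turn 1, either way. A call with a gripper value outside its range is refused whole. The fingers move at their own pace and stop on an object; FORCE is the grip in N (left out, the last holds). Time passes only in rows, so rows that do not move let the fingers close. It gives the time, the measured TCP pose, the force and the opening at its end, in the units of the state.
- manip.get_obs(): the state, without advancing time (a new reading comes with each control period).
- read_camera(name): name is "scene" or "top" or "wrist"; returns the picture (420x560x3 uint8, blue, green, red); there is no depth.
- camera_info(name): a dict with "fx", "fy", "cx", "cy" (pixels), "distortion" ([k1, k2, p1, p2, k3] as OpenCV has them; the pictures are not rectified), "pose" (4x4, takes a point from camera to world coordinates). Camera axes: x right, y down, z forward; pixel columns grow to the right and rows downward; lengths in m; the calibration is good to about 2 mm. A picture is of the moment at which its call begins: read the wrist's pose just before it. camera_info takes no time and is no camera call; for the wrist camera it gives the pose at the moment of the call.
- manip.hand_in(): hands the job in, once; it reports no verdict.
The state is a dict: "t": time; "joints": joint angles; "joint_velocities": joint speeds; "effort": joint torques, N m; "tool_pos": TCP position; "orientation": TCP orientation; "force": force on the tool from outside, world axes, zero at the start; "moment": the same for the moment, N m; "opening": opening from 0.0 (shut) to 1.0 (fully open).
Only numpy, scipy, OpenCV 4.12 (cv2) and the standard library are available. Lean on these libraries where they do the work, as an engineer would, in place of code of your own. Each camera call takes 0.05 s, during which the arm holds its last target. There are 200 camera calls.

## Working session

There is one attempt and no reset: what is moved stays moved. The work goes in short steps, Python scripts to look and compute and a shell command to move; the robot and the scene stay as the last step left them, time stands still between calls to the robot, and variables do not carry over. Pictures are saved under pics/ and viewed, about 8 in all and at most 12, crops included, and the job is handed in when it is done.

```bash
ls; mkdir -p pics
python3 - <<'E'
from rig import manip, read_camera, camera_info
import cv2,numpy as np
o=manip.get_obs();print(o['t'],o['tool_pos'],o['orientation'],o['force'],o['opening'],manip.tip_extent)
a=[]
for n in("scene","top"):
    im=read_camera(n);cv2.imwrite(f"pics/{n}0.png",im);i=camera_info(n);print(n,i['fx'],i['cx'],i['cy'],i['distortion'],np.round(i['pose'],3).tolist())
E
```

```text
pics
0.0 [0.17772242 0.70242517 0.23841683] [ 0.55831263  0.43400649 -0.43479229 -0.55756708] [-0.6366564   0.28984308  0.01626067] 0.9973313584226572 0.008
scene 484.8114117467606 281.4157845379125 200.87111168313575 [-0.14975907  0.          0.          0.          0.        ] [[-0.112, 0.661, -0.742, 1.632], [0.993, 0.058, -0.098, 0.04], [-0.021, -0.748, -0.663, 1.089], [0.0, 0.0, 0.0, 1.0]]
top 516.1702404267417 288.6271923555252 205.13677024928467 [0.03836099 0.         0.         0.         0.        ] [[0.017, -0.996, 0.085, 0.4], [-1.0, -0.017, 0.005, -0.105], [-0.004, -0.085, -0.996, 1.611], [0.0, 0.0, 0.0, 1.0]]
```

View pics/top0.png

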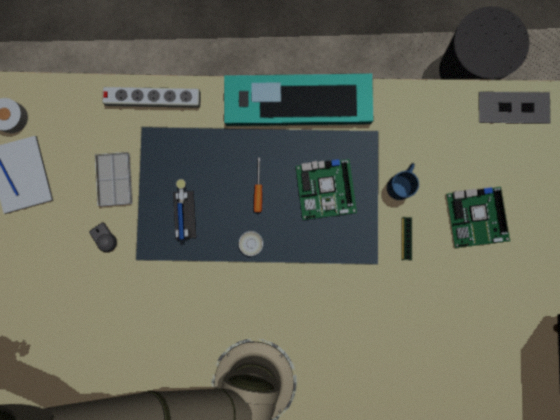

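View pics/scene0.png

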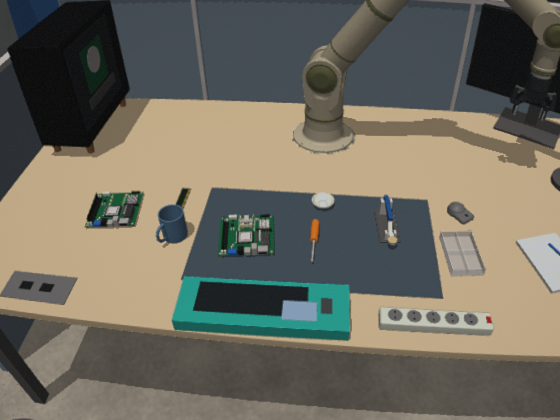

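Top view: stand with blue handle about (181,218), cell at (181,184); near board at (325,190), its holder near (328,203), mouth towards the robot. The second board is at (478,217). Next come rough positions and the wrist camera's mounting.

```bash
cat > h.py <<'E'
from rig import manip, read_camera, camera_info
import cv2,numpy as np
from scipy.spatial.transform import Rotation as R
np.set_printoptions(precision=4,suppress=True)
def rays(info,px):
    K=np.array([[info['fx'],0,info['cx']],[0,info['fy'],info['cy']],[0,0,1]])
    n=cv2.undistortPoints(np.array(px,float).reshape(-1,1,2),K,np.array(info['distortion'])).reshape(-1,2)
    P=np.array(info['pose']);d=np.c_[n,np.ones(len(n))]@P[:3,:3].T
    return P[:3,3],d
def plane(info,px,z):
    o,d=rays(info,px);return o+d*((z-o[2])/d[:,2])[:,None]
def tri(i1,p1,i2,p2):
    out=[]
    o1,D1=rays(i1,p1);o2,D2=rays(i2,p2)
    for a,b in zip(D1,D2):
        A=np.c_[a,-b];s=np.linalg.lstsq(A,o2-o1,rcond=None)[0]
        q1=o1+s[0]*a;q2=o2+s[1]*b;out.append(np.r_[(q1+q2)/2,np.linalg.norm(q1-q2)])
    return np.array(out)
def proj(info,pts):
    P=np.linalg.inv(np.array(info['pose']));K=np.array([[info['fx'],0,info['cx']],[0,info['fy'],info['cy']],[0,0,1]])
    return cv2.projectPoints(np.array(pts,float).reshape(-1,1,3),cv2.Rodrigues(P[:3,:3])[0],P[:3,3],K,np.array(info['distortion']))[0].reshape(-1,2)
def tool():
    o=manip.get_obs();return o,np.array(o['tool_pos']),R.from_quat(o['orientation']).as_matrix()
E
python3 - <<'E'
from h import *
o,p,T=tool();print(T)
w=camera_info('wrist');P=np.array(w['pose']);print('wrist',w['fx'],w['cx'],w['cy'],w['distortion']);print(T.T@P[:3,:3]);print(T.T@(P[:3,3]-p))
i=camera_info('top');im=cv2.imread('pics/top0.png')
print(plane(i,[(181,184)],.036),plane(i,[(181,240),(180,204)],.06))
print(plane(i,[(328,203),(302,219),(355,214),(297,165),(350,161)],.01))
print('dish',plane(i,[(251,243)],.02),'sd',plane(i,[(258,160),(258,212)],.015))
hsv=cv2.cvtColor(im,cv2.COLOR_BGR2HSV)
m=cv2.inRange(hsv,(100,120,60),(130,255,255));m[:,:160]=0;m[:,200:]=0
ys,xs=np.nonzero(m);pp=plane(i,np.c_[xs,ys],.065);print(len(xs),pp.mean(0),pp.min(0),pp.max(0))
E
```

```text
[[ 0.2452 -0.0002 -0.9695]
 [ 0.9695 -0.0014  0.2452]
 [-0.0014 -1.     -0.0001]]
wrist 364.877707433597 282.8952077865707 212.29375046821818 [-0.0244  0.      0.      0.      0.    ]
[[ 1.      0.0012  0.0007]
 [-0.0003 -0.2981  0.9545]
 [ 0.0013 -0.9545 -0.2981]]
[ 0.0006 -0.1347  0.0761]
[[0.5932 0.2353 0.036 ]] [[0.4214 0.2243 0.06  ]
 [0.5296 0.2311 0.06  ]]
[[ 0.5445 -0.2183  0.01  ]
 [ 0.4933 -0.1382  0.01  ]
 [ 0.5116 -0.3024  0.01  ]
 [ 0.6624 -0.12    0.01  ]
 [ 0.6777 -0.2857  0.01  ]]
dish [[0.4163 0.0176 0.02  ]] sd [[ 0.6753  0.0021  0.015 ]
 [ 0.5125 -0.0014  0.015 ]]
170 [0.4786 0.2279 0.065 ] [0.4244 0.2175 0.065 ] [0.5322 0.239  0.065 ]
```

```bash
python3 -m crank '{"hand":[1,1,1,1,1,1,1,1,1,1,1,1],"slide":[[-0.54,0.05,-0.565],[-0.54,0.05,-0.565],[-0.54,0.05,-0.565],[-0.54,0.05,-0.565],[-0.54,0.05,-0.565],[-0.54,0.05,-0.565],[-0.54,0.05,-0.565],[-0.54,0.05,-0.565],[-0.54,0.05,-0.565],[-0.54,0.05,-0.565],[-0.54,0.05,-0.565],[-0.54,0.05,-0.565]],"yaw":[0,0,0,0,0,0,0,0,0,0,0,0]}'
python3 -m crank '{"hand":[1,1,1,1,1],"slide":[[0,0,0],[0,0,0],[0,0,0],[0,0,0],[0,0,0]],"yaw":[-0.9,-0.9,-0.9,-0.9,0]}'
python3 - <<'E'
from h import *
o,p,T=tool();print(o['t'],p,T[:,0],o['force'])
cv2.imwrite('pics/w1.png',read_camera('wrist'));import json
json.dump({k:np.array(v).tolist() for k,v in camera_info('wrist').items() if k in('fx','fy','cx','cy','distortion','pose')},open('w1.json','w'))
E
```

```text
t: 1.6
tool_pos: [0.4774, 0.2248, 0.2031]
orientation: [-0.558, -0.434, 0.434, 0.558]
force: [0.8, 0.1, 0.1]
opening: 1.001
t: 2.22
tool_pos: [0.4768, 0.226, 0.2031]
orientation: [-0.483, -0.516, 0.516, 0.483]
force: [0.1, 0.4, -0.6]
opening: 0.999
2.225 [0.4768 0.226  0.2031] [-0.0656  0.9978 -0.0001] [ 0.1397  0.3626 -0.6061]
```

View pics/w1.png

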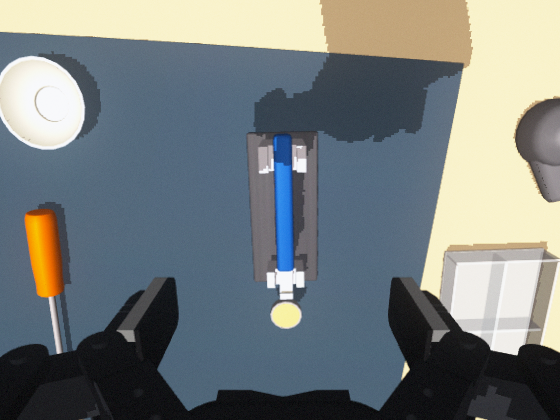

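Wrist view: blue handle from (283,136) to (286,270) and cell centred at (286,315), stand square under it. One sideways step gives the second view.

```bash
python3 -m crank '{"hand":[1,1,1],"slide":[[-0.5,0,0],[-0.5,0,0],[0,0,0]],"yaw":[0,0,0]}'
cat > meas.py <<'E'
from h import *
def feats(im):
    hsv=cv2.cvtColor(im,cv2.COLOR_BGR2HSV)
    def big(m,c0):
        n,l,s,c=cv2.connectedComponentsWithStats(m);k=1+np.argmax(s[1:,4]);return (l==k).astype(np.uint8),s[k]
    b,s=big(cv2.inRange(hsv,(100,150,50),(125,255,255)),0)
    ys,xs=np.nonzero(b)
    # end mid-points of the handle
    e=[]
    for y in (ys.min()+25, ys.max()-6):
        r=xs[ys==y];e.append(((r.min()+r.max())/2,y,r.max()-r.min()+1))
    far=(xs[ys>=ys.max()-1].mean(),ys.max()+.5); near=(xs[ys<=ys.min()+1].mean(),ys.min()-.5)
    y,s2=big(cv2.inRange(hsv,(18,40,130),(38,255,255))*(cv2.dilate(b,np.ones((120,60)))),0)
    return e,near,far,s,y
E
python3 - <<'E'
from h import *;from meas import feats;import json
w1=json.load(open('w1.json'));w2=camera_info('wrist');o,p,T=tool()
im2=read_camera('wrist');cv2.imwrite('pics/w2.png',im2);im1=cv2.imread('pics/w1.png')
f1=feats(im1);f2=feats(im2);print(p)
for f in(f1,f2):print(f[:4])
cc=[]
for f in(f1,f2):
    c,_=cv2.findContours(f[4],0,2);c=max(c,key=cv2.contourArea);e=cv2.fitEllipse(c);cc.append(e[0]);print('cell',e)
t=tri(w1,[f1[1],f1[2],cc[0]],w2,[f2[1],f2[2],cc[1]]);print('near,far,cell',t)
for n,w,f,c in((1,w1,f1,cc[0]),(2,w2,f2,cc[1])):
    a=plane(w,[f[0][0][:2],f[0][1][:2]],.0675);print('axis pts',a,'yaw',np.degrees(np.arctan2(*(a[1]-a[0])[[1,0]])),'cell',plane(w,[c],.0355))
E
```

```text
t: 2.65
tool_pos: [0.4809, 0.164, 0.2033]
orientation: [-0.485, -0.515, 0.515, 0.484]
force: [0.4, 0.2, 1.0]
opening: 1.0
[0.4809 0.164  0.2033]
([(np.float64(282.5), np.int64(159), np.int64(18)), (np.float64(285.0), np.int64(264), np.int64(17))], (np.float64(282.22222222222223), np.float64(133.5)), (np.float64(284.77777777777777), np.float64(270.5)), array([ 273,  134,   21,  137, 2380], dtype=int32))
([(np.float64(365.0), np.int64(158), np.int64(19)), (np.float64(362.0), np.int64(264), np.int64(17))], (np.float64(365.5), np.float64(132.5)), (np.float64(362.2), np.float64(270.5)), array([ 352,  133,   24,  138, 2596], dtype=int32))
cell ((285.5599365234375, 315.0644226074219), (23.292301177978516, 26.694828033447266), 87.95210266113281)
cell ((352.1934814453125, 314.6324157714844), (23.369550704956055, 26.874225616455078), 77.9856948852539)
near,far,cell [[0.4255 0.2228 0.0609 0.0007]
 [0.5331 0.2319 0.0712 0.0002]
 [0.5946 0.237  0.0397 0.0002]]
axis pts [[0.4438 0.2242 0.0675]
 [0.529  0.2319 0.0675]] yaw 5.119655807405464 cell [[0.5974 0.2372 0.0355]]
axis pts [[0.4432 0.2233 0.0675]
 [0.5292 0.232  0.0675]] yaw 5.815192771369176 cell [[0.5971 0.2381 0.0355]]
```

```bash
python3 -m crank '{"hand":[1,1,1,1,1],"slide":[[0.53,0.3,-0.195],[0.53,0.4,-0.195],[0,0.4,0],[0,0.4,0],[0,0,0]],"yaw":[0,-0.28,0,0,0]}'
python3 - <<'E'
from h import *;from meas import feats
w=camera_info('wrist');o,p,T=tool();im=read_camera('wrist');cv2.imwrite('pics/w3.png',im);f=feats(im)
print(p,np.degrees(np.arctan2(T[1,0],T[0,0])),f[:4])
a=plane(w,[f[0][0][:2],f[0][1][:2],f[1],f[2]],.0675);print(a,'yaw',np.degrees(np.arctan2(*(a[1]-a[0])[[1,0]])));print('tool frame',(a-p)@T)
c,_=cv2.findContours(f[4],0,2);c=max(c,key=cv2.contourArea);e=cv2.fitEllipse(c);print(e,plane(w,[e[0]],.0355))
E
```

```text
t: 3.32
tool_pos: [0.4989, 0.2321, 0.1118]
orientation: [-0.476, -0.521, 0.523, 0.477]
force: [-0.1, 0.1, -0.4]
opening: 0.997
[0.4989 0.2321 0.1118] 95.24992365830244 ([(np.float64(275.5), np.int64(129), np.int64(28)), (np.float64(276.5), np.int64(301), np.int64(24))], (np.float64(275.7083333333333), np.float64(103.5)), (np.float64(276.2439024390244), np.float64(307.5)), array([ 261,  104,   29,  204, 5383], dtype=int32))
[[0.4373 0.2234 0.0675]
 [0.5306 0.2321 0.0675]
 [0.4256 0.2225 0.0675]
 [0.5347 0.2323 0.0675]] yaw 5.328088374978469
tool frame [[-0.0029  0.0445  0.0619]
 [-0.0028  0.0443 -0.0317]
 [-0.0028  0.0446  0.0737]
 [-0.003   0.0442 -0.0358]]
((276.3774719238281, 361.8421630859375), (30.9659366607666, 36.908111572265625), 90.16278839111328) [[0.5977 0.2374 0.0355]]
```

View pics/w3.png

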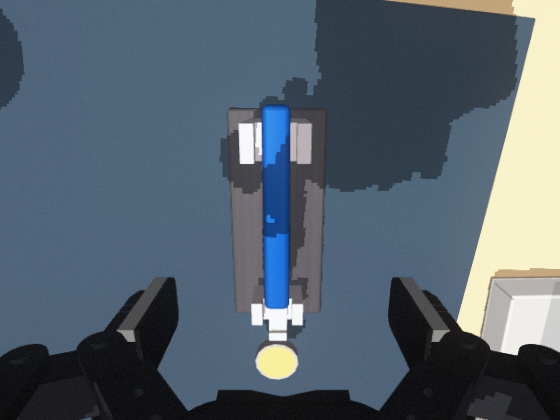

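Handle is 2.8 mm off the jaw centre (column 276 against 283), yaw matches. Correct, descend, close at 40 N.

```bash
python3 -m crank '{"hand":[1,1,1,1,1,1],"slide":[[-0.047,0.25,0],[0,0.3,0],[0,0.3,0],[0,0.15,0],[0,0.03,0],[0,0,0]],"yaw":[0,0,0,0,0,0]}'; python3 -m crank '{"hand":[0.4,0.25,0.15,0,0,0,0,0],"slide":[[0,0,0],[0,0,0],[0,0,0],[0,0,0],[0,0,0],[0,0,0],[0,0,0],[0,0,0]],"yaw":[0,0,0,0,0,0,0,0]}' 40
python3 - <<'E'
from h import *;from meas import feats
w=camera_info('wrist');o,p,T=tool();print(p,T[:,0],o['opening'],o['force'])
im=read_camera('wrist');cv2.imwrite('pics/w4.png',im)
E
```

```text
t: 4.12
tool_pos: [0.5005, 0.2286, 0.0519]
orientation: [0.477, 0.522, -0.522, -0.477]
force: [-0.5, 0.3, 1.4]
opening: 1.0
t: 5.12
tool_pos: [0.5003, 0.2286, 0.0517]
orientation: [0.477, 0.522, -0.522, -0.477]
force: [-0.7, 0.2, 4.7]
opening: 0.157
[0.5003 0.2286 0.0517] [-0.0907  0.9959  0.0001] 0.1574477551634052 [-0.7     0.2284  4.6757]
```

View pics/w4.png

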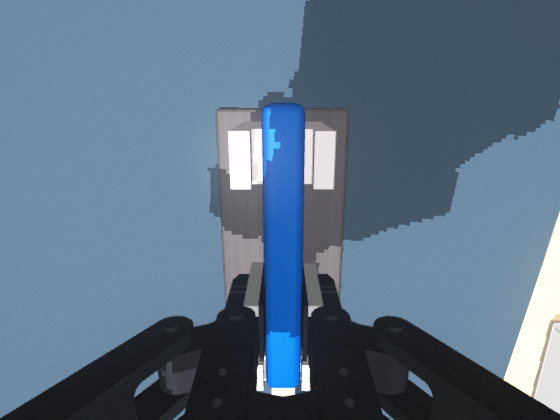

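```bash
python3 -m crank '{"hand":[0,0,0,0,0,0,0,0,0,0,0,0],"slide":[[0,-0.05,0],[0,-0.12,0],[0,-0.2,0],[-0.1,-0.2,0],[-0.2,-0.2,0.05],[-0.32,-0.2,0.1],[-0.42,-0.2,0.1],[-0.48,-0.15,0.1],[-0.5,-0.1,0.1],[-0.5,-0.1,0.1],[-0.5,-0.07,0.1],[-0.5,-0.05,0.1]],"yaw":[0,0,0,0,0,0,0,0,0,0,0,0]}'; python3 -m crank '{"hand":[0,0,0,0,0,0,0],"slide":[[-0.42,0,0.08],[-0.32,0,0.05],[-0.22,0,0.03],[-0.14,0,0.02],[-0.08,0,0],[-0.03,0,0],[0,0,0]],"yaw":[0,0,0,0,0,0,0]}'
python3 - <<'E'
from h import *;import json
w=camera_info('wrist');o,p,T=tool();print(o['t'],p,T[:,0],T[:,1],o['opening'],o['force'])
im=read_camera('wrist');cv2.imwrite('pics/w5.png',im)
json.dump({k:np.array(v).tolist() for k,v in w.items() if k in('fx','fy','cx','cy','distortion','pose')},open('w5.json','w'))
E
```

```text
t: 6.68
tool_pos: [0.4735, 0.0117, 0.1506]
orientation: [-0.477, -0.522, 0.522, 0.477]
force: [0.0, -0.2, -1.9]
opening: 0.158
t: 7.55
tool_pos: [0.4705, -0.0588, 0.1498]
orientation: [0.477, 0.522, -0.522, -0.477]
force: [0.0, 0.7, -2.6]
opening: 0.158
7.55 [ 0.4705 -0.0588  0.1498] [-0.0913  0.9958  0.0002] [-0.      0.0002 -1.    ] 0.157835293641066 [ 0.0182  0.6937 -2.564 ]
```

View pics/w5.png

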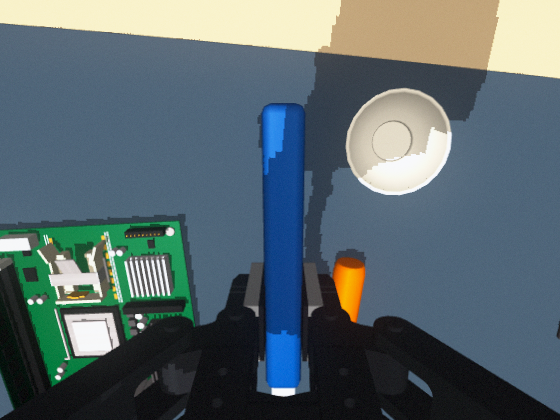

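Holder visible at about (76,272), mouth towards the top of the picture, board corner at (184,217). Second view 60 mm further over.

```bash
python3 -m crank '{"hand":[0,0,0,0,0,0,0],"slide":[[-0.1,0,0],[-0.22,0,0],[-0.3,0,0],[-0.22,0,0],[-0.12,0,0],[-0.04,0,0],[0,0,0]],"yaw":[0,0,0,0,0,0,0]}'
python3 - <<'E'
from h import *;import json
w=camera_info('wrist');o,p,T=tool();print(o['t'],p,T[:,0],o['opening'],o['force'])
im=read_camera('wrist');cv2.imwrite('pics/w6.png',im)
json.dump({k:np.array(v).tolist() for k,v in w.items() if k in('fx','fy','cx','cy','distortion','pose')},open('w6.json','w'))
a=cv2.imread('pics/w5.png')[205:320,20:200];b=im[205:320,90:270]
cv2.imwrite('pics/c56.png',np.hstack([cv2.resize(x,None,fx=2.2,fy=2.2,interpolation=cv2.INTER_CUBIC) for x in(a,b)]))
E
```

```text
t: 8.48
tool_pos: [0.4758, -0.1188, 0.1499]
orientation: [0.477, 0.522, -0.522, -0.477]
force: [0.2, -0.2, -2.2]
opening: 0.155
8.475 [ 0.4758 -0.1188  0.1499] [-0.0908  0.9959  0.0002] 0.15508016545203285 [ 0.2009 -0.1647 -2.1826]
```

View pics/c56.png

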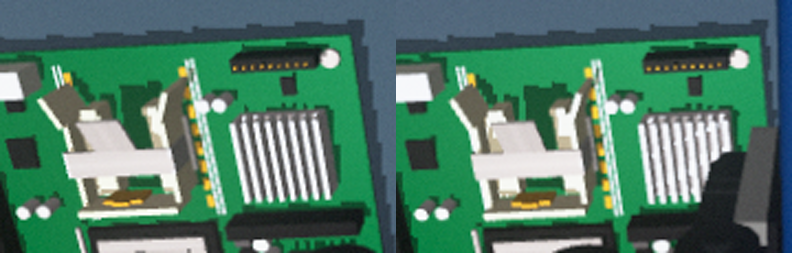

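Run:
```python
from h import *;import json
w={k:json.load(open(f'w{k}.json')) for k in(5,6)}
o=[(30,232),(102,232)]
S=[]
for k,(x,y) in zip((5,6),o):
    c=cv2.imread(f'pics/w{k}.png')[y:y+80,x:x+66];S.append(cv2.resize(c,None,fx=6,fy=6,interpolation=cv2.INTER_NEAREST))
cv2.imwrite('pics/z56.png',np.hstack(S))
# board near edge from green mask
for k in(5,6):
    im=cv2.imread(f'pics/w{k}.png');hsv=cv2.cvtColor(im,cv2.COLOR_BGR2HSV);m=cv2.inRange(hsv,(55,120,40),(85,255,255))
    n,l,s,c=cv2.connectedComponentsWithStats(m);j=1+np.argmax(s[1:,4]);m=l==j
    cols=np.arange(s[j,0]+5,s[j,0]+s[j,2]-12);pts=np.array([(x,np.argmax(m[:,x])-.5) for x in cols if m[:,x].any()])
    v=cv2.fitLine(pts.astype(np.float32),cv2.DIST_HUBER,0,.01,.01).ravel();q=np.array([[v[2]-40*v[0],v[3]-40*v[1]],[v[2]+40*v[0],v[3]+40*v[1]]])
    g=plane(w[k],q,.010);d=g[1]-g[0];print(k,s[j],g,'yaw',np.degrees(np.arctan2(d[1],d[0]))-90)
    rows=[y for y in range(int(s[j,1])+8,int(s[j,1])+60)];r=np.array([(np.nonzero(m[y])[0].max()+.5,y) for y in rows])
    v=cv2.fitLine(r.astype(np.float32),cv2.DIST_HUBER,0,.01,.01).ravel();q=np.array([[v[2]-20*v[0],v[3]-20*v[1]],[v[2]+20*v[0],v[3]+20*v[1]]])
    g=plane(w[k],q,.010);d=g[1]-g[0];print('side',g,np.degrees(np.arctan2(d[1],d[0])))
```

```text
5 [   0  220  195  167 9709] [[ 0.5093 -0.2412  0.01  ]
 [ 0.4997 -0.1762  0.01  ]] yaw 8.475706494791993
side [[ 0.5057 -0.137   0.01  ]
 [ 0.5406 -0.1318  0.01  ]] 8.431762822859616
6 [  45  221  214  132 8623] [[ 0.5114 -0.2558  0.01  ]
 [ 0.5018 -0.1916  0.01  ]] yaw 8.512270724348156
side [[ 0.5396 -0.1405  0.01  ]
 [ 0.5046 -0.1342  0.01  ]] 169.8372082422762
```

View pics/z56.png

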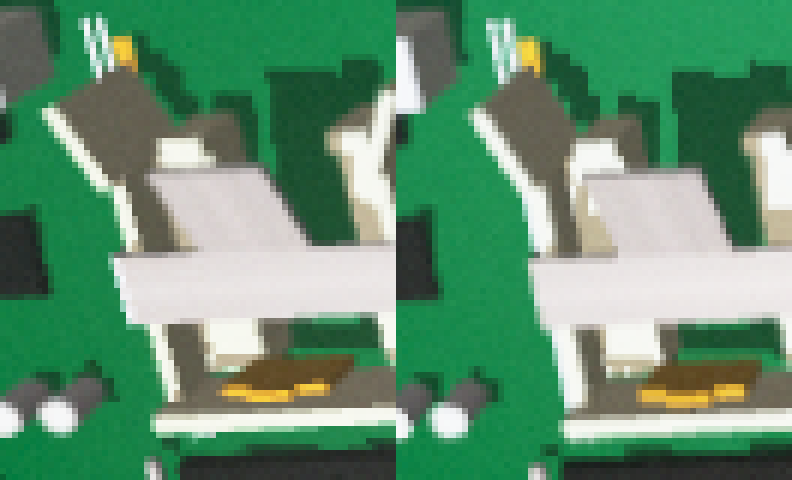

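Run:
```python
from h import *;import json
w={k:json.load(open(f'w{k}.json')) for k in(5,6)}
L={}
for k,x0 in((5,30),(6,102)):
    im=cv2.imread(f'pics/w{k}.png');hsv=cv2.cvtColor(im,cv2.COLOR_BGR2HSV)
    m=(hsv[:,:,1]<70)&(hsv[:,:,2]>170)
    for r in list(range(274,287,2))+[300,301,302,303,304]:
        s=m[r,x0:x0+90].astype(int);d=np.flatnonzero(np.diff(np.r_[0,s,0]));print(k,r,[(int(a)+x0,int(b)+x0) for a,b in zip(d[::2],d[1::2]) if b-a>8])
```

```text
5 274 [(58, 98)]
5 276 [(49, 98)]
5 278 [(49, 99)]
5 280 [(50, 99)]
5 282 [(51, 100)]
5 284 [(51, 90)]
5 286 [(63, 73)]
5 300 [(77, 101)]
5 301 [(56, 101)]
5 302 [(56, 99)]
5 303 [(56, 74)]
5 304 []
6 274 [(138, 174)]
6 276 [(124, 174)]
6 278 [(124, 175)]
6 280 [(125, 175)]
6 282 [(125, 176)]
6 284 [(126, 176)]
6 286 [(126, 146), (166, 175)]
6 300 [(162, 176)]
6 301 [(137, 176)]
6 302 [(130, 176)]
6 303 [(130, 171)]
6 304 [(130, 148)]
```

Run:
```python
from h import *;import json
w={k:json.load(open(f'w{k}.json')) for k in(5,6)}
a=[(50,280),(99.3,278.5),(56,302.3),(101,300.8)];b=[(124.8,280.5),(175.2,279.5),(130,303.2),(176,301.7)]
t=tri(w[5],a,w[6],b);print(t)
th=np.radians(8.5);B=np.array([[np.cos(th),-np.sin(th)],[np.sin(th),np.cos(th)]])
org=B@np.array([.468,-.2936]);print('board org',org,'bay nominal',org+B@[.038,0])
for k,q in((5,a),(6,b)):
    for z,i in((.0265,(0,1)),(.0265,(2,3))):
        P=plane(w[k],[q[j] for j in i],z)[:,:2];print(k,(P-org)@B, ((P-org)@B).mean(0))
```

```text
[[ 0.5486 -0.2372  0.0261  0.0002]
 [ 0.5429 -0.1968  0.0273  0.0003]
 [ 0.567  -0.2327  0.0286  0.0001]
 [ 0.5614 -0.1955  0.0295  0.0002]]
board org [ 0.5063 -0.2212] bay nominal [ 0.5438 -0.2156]
5 [[ 0.0394 -0.0218]
 [ 0.04    0.0183]] [ 0.0397 -0.0018]
5 [[ 0.0596 -0.0219]
 [ 0.06    0.0154]] [ 0.0598 -0.0033]
6 [[ 0.0392 -0.0218]
 [ 0.0404  0.0184]] [ 0.0398 -0.0017]
6 [[ 0.0597 -0.0215]
 [ 0.0602  0.0161]] [ 0.06   -0.0027]
```

```bash
python3 -m crank '{"hand":[0,0,0,0,0,0,0,0,0,0,0,0],"slide":[[-0.075,0.033,0.056],[-0.15,0.067,0.112],[-0.225,0.1,0.168],[-0.263,0.117,0.196],[-0.263,0.117,0.196],[-0.263,0.117,0.196],[-0.225,0.1,0.168],[-0.188,0.083,0.14],[-0.13,0.058,0.098],[-0.075,0.033,0.056],[-0.019,0.008,0.014],[0,0,0]],"yaw":[0,0,0,0,0,0,0,0,0,0,0,0]}'; python3 -m crank '{"hand":[0,0,0,0,0,0,0],"slide":[[0,0,0],[0,0,0],[0,0,0],[0,0,0],[0,0,0],[0,0,0],[0,0,0]],"yaw":[-0.1,-0.16,-0.18,-0.12,-0.06,-0.02,0]}'
python3 - <<'E'
from h import *;import json
w=camera_info('wrist');o,p,T=tool();print(o['t'],p,np.degrees(np.arctan2(T[1,0],T[0,0]))-90,T[:,1],o['opening'],o['force'])
im=read_camera('wrist');cv2.imwrite('pics/w7.png',im)
hsv=cv2.cvtColor(im,cv2.COLOR_BGR2HSV);m=cv2.inRange(hsv,(100,150,50),(125,255,255));m[:,:240]=0;m[:,330:]=0
q=[]
for r in(150,200,240):
    x=np.flatnonzero(m[r]);q.append(((x.min()+x.max())/2,r))
print(q,(plane(w,q,p[2]+.019)-p)@T)
th=np.radians(8.4);X=np.array([np.cos(th),np.sin(th)]);Y=np.array([-X[1],X[0]])
for b in([.5486,-.2372],[.5429,-.1968]):print('strap end XY',np.dot(b,X),np.dot(b,Y))
print('tcp XY',p[:2]@X,p[:2]@Y)
s=read_camera('scene');cv2.imwrite('pics/s7.png',s);i=camera_info('scene');print(proj(i,[np.r_[p[:2]+.095*X,p[2]-.02]]))
a,b=proj(i,[np.r_[p[:2]+.095*X,p[2]-.02]])[0].astype(int);cv2.imwrite('pics/s7c.png',cv2.resize(s[b-40:b+40,a-50:a+50],None,fx=7,fy=7,interpolation=cv2.INTER_CUBIC))
E
```

```text
t: 10.02
tool_pos: [0.4027, -0.2384, 0.1]
orientation: [0.477, 0.522, -0.522, -0.477]
force: [1.1, -0.8, -1.3]
opening: 0.157
t: 10.9
tool_pos: [0.4024, -0.2387, 0.0999]
orientation: [-0.462, -0.535, 0.535, 0.462]
force: [0.2, 0.4, -2.2]
opening: 0.156
10.9 [ 0.4024 -0.2387  0.0999] 8.39702416734788 [ 0. -0. -1.] 0.15581884078499506 [ 0.1822  0.4453 -2.1873]
[(np.float64(283.0), 150), (np.float64(283.0), 200), (np.float64(283.0), 240)] [[ 0.0006 -0.019   0.0603]
 [ 0.0007 -0.019   0.044 ]
 [ 0.0007 -0.019   0.0299]]
strap end XY 0.5080639074884914 -0.31479654684815983
strap end XY 0.5083268095445238 -0.2739972713336494
tcp XY 0.3631752147230005 -0.29490961028534857
[[245.4167 197.2724]]
```

View pics/s7c.png

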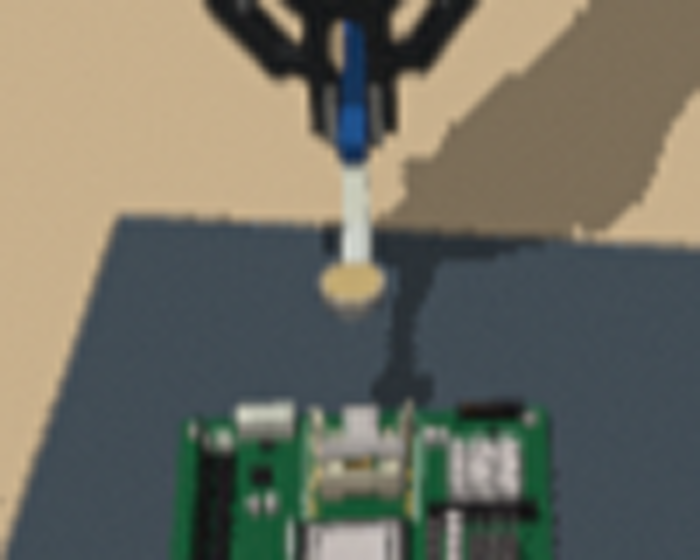

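The cell sits squared on the tongue, in front of the holder; line is within about 0.2 mm. Descending to 3 mm above floor height.

```bash
python3 -m crank '{"hand":[0,0,0,0,0,0,0,0,0],"slide":[[0,0.08,0],[0,0.15,0],[0,0.2,0],[0,0.2,0],[0,0.15,0],[0,0.09,0],[0,0.045,0],[0,0.01,0],[0,0,0]],"yaw":[0,0,0,0,0,0,0,0,0]}'
python3 - <<'E'
from h import *
o,p,T=tool();th=np.radians(8.4);X=np.array([np.cos(th),np.sin(th)]);Y=np.array([-X[1],X[0]])
print(o['t'],p,'XY',p[:2]@X,p[:2]@Y,o['force'])
i=camera_info('scene');s=read_camera('scene')
a,b=proj(i,[np.r_[p[:2]+.12*X,p[2]-.02]])[0].astype(int);cv2.imwrite('pics/s8c.png',cv2.resize(s[b-30:b+30,a-40:a+40],None,fx=9,fy=9,interpolation=cv2.INTER_CUBIC))
E
```

```text
t: 12.12
tool_pos: [0.4025, -0.2388, 0.0446]
orientation: [0.462, 0.535, -0.535, -0.462]
force: [1.2, 0.5, -2.5]
opening: 0.158
12.125 [ 0.4025 -0.2388  0.0446] XY 0.36329173912724544 -0.29500942879160863 [ 1.2033  0.4764 -2.4759]
```

```bash
python3 -m crank '{"hand":[0,0,0,0,0,0,0,0],"slide":[[0,0,-0.05],[0,0,-0.09],[0,0,-0.11],[0,0,-0.1],[0,0,-0.08],[0,0,-0.05],[0,0,-0.02],[0,0,0]],"yaw":[0,0,0,0,0,0,0,0]}';python3 -m crank '{"hand":[0,0,0,0],"slide":[[0,0,-0.03],[0,0,-0.03],[0,0,-0.03],[0,0,0]],"yaw":[0,0,0,0]}'
python3 -m crank '{"hand":[0,0,0,0],"slide":[[0,0,-0.03],[0,0,-0.03],[0,0,-0.03],[0,0,0]],"yaw":[0,0,0,0]}'
```

```text
t: 13.18
tool_pos: [0.4324, -0.2342, 0.0444]
orientation: [0.462, 0.536, -0.535, -0.462]
force: [0.0, -0.1, -3.5]
opening: 0.158
t: 13.68
tool_pos: [0.4377, -0.2335, 0.0444]
orientation: [0.462, 0.535, -0.535, -0.462]
force: [-0.8, -0.0, -4.3]
opening: 0.154
t: 14.18
tool_pos: [0.4431, -0.2327, 0.0444]
orientation: [0.462, 0.535, -0.535, -0.462]
force: [-1.2, 0.4, -3.5]
opening: 0.155
```

```bash
for i in 1; do python3 -m crank '{"hand":[0,0,0],"slide":[[0,0,-0.03],[0,0,-0.03],[0,0,0]],"yaw":[0,0,0]}'; python3 -m crank '{"hand":[0,0,0],"slide":[[0,0,-0.02],[0,0,-0.02],[0,0,0]],"yaw":[0,0,0]}'; done | grep -v -e orient -e open; python3 -c "
from h import *
o,p,T=tool();print(p,T.T@np.array(o['force']),T.T@np.array(o['moment']))"
```

```text
t: 14.55
tool_pos: [0.4466, -0.2321, 0.0444]
force: [-0.8, -0.3, -4.7]
t: 14.92
tool_pos: [0.4488, -0.2318, 0.0444]
force: [-0.9, -0.2, -3.7]
[ 0.4488 -0.2318  0.0444] [-0.097   3.6819  0.9378] [ 0.5178 -0.0262  0.0273]
```

```bash
for i in 1; do python3 -m crank '{"hand":[0,0],"slide":[[0,0,-0.02],[0,0,-0.01]],"yaw":[0,0]}'; python3 -m crank '{"hand":[0,0],"slide":[[0,0,-0.015],[0,0,0]],"yaw":[0,0]}'; python3 -m crank '{"hand":[0,0],"slide":[[0,0,-0.01],[0,0,0]],"yaw":[0,0]}'; done | grep -v -e orient -e open
```

```text
t: 15.18
tool_pos: [0.4494, -0.2316, 0.0443]
force: [-5.8, -1.7, -4.0]
t: 15.42
tool_pos: [0.4499, -0.2315, 0.0442]
force: [-6.1, -0.9, -2.9]
t: 15.68
tool_pos: [0.4501, -0.2314, 0.0442]
force: [-6.8, -1.4, -3.3]
```

Run:
```python
from h import *
F=[]
s=read_camera('scene')
for k in range(3):
    o,p,T=tool();F.append(T.T@np.array(o['force']));print(o['t'],p,F[-1]);t=read_camera('top')
i=camera_info('scene');th=np.radians(8.4);X=np.array([np.cos(th),np.sin(th),0])
c=p+.095*X;a,b=proj(i,[np.r_[c[:2],.025]])[0];print('proj cell',a,b)
a,b=int(a),int(b);A=cv2.resize(s[b-20:b+20,a-25:a+25],None,fx=14,fy=14,interpolation=cv2.INTER_CUBIC)
cv2.imwrite('pics/s9c.png',A)
```

```text
15.725 [ 0.4501 -0.2314  0.0442] [-0.4196  2.3412  6.6732]
15.775 [ 0.4501 -0.2314  0.0442] [-0.2512  3.0821  6.9358]
15.825 [ 0.4501 -0.2314  0.0442] [-0.8119  3.0504  6.4682]
proj cell 246.3916378598654 220.27684236574433
```

View pics/s9c.png

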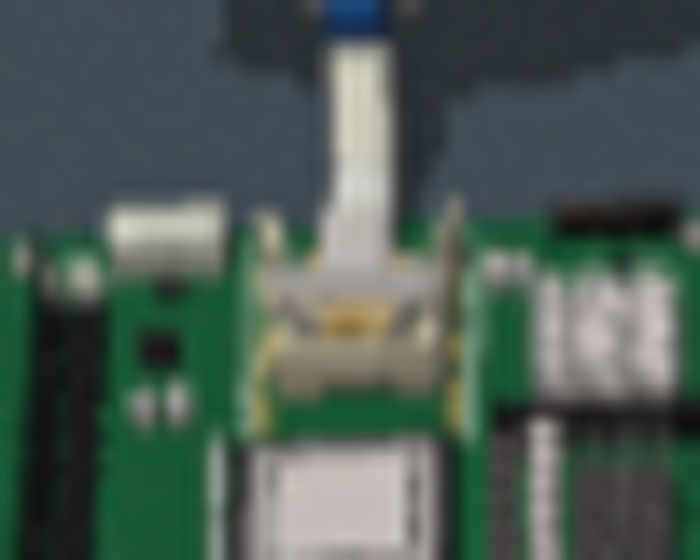

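Cell's edge shows under the strap against the brass contact (near (350,315) in the crop); push is about 6.5 N with the spring yielding. Ease off, then lower 5 mm.

```bash
python3 -m crank '{"hand":[0,0,0],"slide":[[0,0,0.012],[0,0,0.01],[0,0,0]],"yaw":[0,0,0]}' | grep -v -e orient -e open;  python3 -m crank '{"hand":[0,0,0,0,0,0,0,0],"slide":[[0,0.01,0],[0,0.015,0],[0,0.015,0],[0,0.015,0],[0,0.015,0],[0,0.013,0],[0,0,0],[0,0,0]],"yaw":[0,0,0,0,0,0,0,0]}'| grep -v -e orient -e open; python3 -c "
from h import *
o,p,T=tool();print(p,T.T@np.array(o['force']),T.T@np.array(o['moment']))"
```

```text
t: 16.25
tool_pos: [0.4499, -0.2315, 0.0443]
force: [-5.1, -0.4, -3.7]
t: 17.25
tool_pos: [0.4503, -0.2316, 0.0396]
force: [-5.6, -0.5, -0.7]
[ 0.4503 -0.2316  0.0396] [0.3557 0.6994 5.6282] [ 1.2614  0.0582 -0.0594]
```

```bash
python3 -m crank '{"hand":[0,0,0,0],"slide":[[0,0,0.015],[0,0,0.015],[0,0.01,0],[0,0,0]],"yaw":[0,0,0,0]}' | grep -v -e orient -e open; python3 -c "
from h import *
o,p,T=tool();print(p,T.T@np.array(o['force']),T.T@np.array(o['moment']))
s=read_camera('scene');cv2.imwrite('pics/s10.png',s)"
```

```text
t: 17.75
tool_pos: [0.4495, -0.2318, 0.0389]
force: [-0.6, -0.3, -1.1]
[ 0.4495 -0.2318  0.0389] [-0.2555  1.0951  0.6367] [ 0.3493 -0.0122  0.0133]
```

```bash
python3 -m crank '{"hand":[0,0,0,0,0],"slide":[[0,0,0.015],[0,0,0.03],[0,0,0.03],[0,0,0.03],[0,0,0.02]],"yaw":[0,0,0,0,0]}' | grep -v -e orient -e open; python3 -c "
from h import *
o,p,T=tool();print(p,T.T@np.array(o['force']),T.T@np.array(o['moment']))"
```

```text
t: 18.42
tool_pos: [0.4414, -0.2329, 0.0388]
force: [0.1, 0.2, -1.3]
[ 0.4414 -0.2329  0.0388] [ 0.2164  1.2961 -0.0905] [-0.0126  0.0241  0.0273]
```

No drag, cell stayed. Draw fully out, lift, and look at the cell.

```bash
python3 -m crank '{"hand":[0,0,0,0,0,0,0,0,0,0],"slide":[[0,0,0.05],[0,0,0.1],[0,0,0.16],[0,0,0.2],[0,0,0.16],[0,0,0.1],[0,0,0.05],[0,0,0.02],[0,-0.1,0],[0,-0.3,0]],"yaw":[0,0,0,0,0,0,0,0,0,0]}' | grep -v -e orient -e open; python3 -m crank '{"hand":[0,0,0,0,0,0,0,0],"slide":[[0.2,-0.5,0],[0.4,-0.5,0],[0.6,-0.4,0],[0.6,0,0],[0.5,0,0],[0.25,0,0],[0.1,0,0],[0,0,0]],"yaw":[0,0.3,0.34,0,0,0,0,0]}' | grep -v -e orient -e open
python3 - <<'E'
from h import *
w=camera_info('wrist');o,p,T=tool();print(p,T[:,0],o['force'])
im=read_camera('wrist');cv2.imwrite('pics/w11.png',im)
a,b=proj(w,[[.546,-.217,.025]])[0].astype(int);print(a,b)
c=im[max(b-50,0):b+50,max(a-60,0):a+60];cv2.imwrite('pics/w11c.png',cv2.resize(c,None,fx=6,fy=6,interpolation=cv2.INTER_CUBIC))
E
```

```text
t: 19.68
tool_pos: [0.3916, -0.2399, 0.0628]
force: [-0.2, -0.0, -1.4]
t: 20.68
tool_pos: [0.3743, -0.0823, 0.147]
force: [0.4, -0.9, -2.1]
[ 0.3743 -0.0823  0.147 ] [-0.0913  0.9958 -0.0002] [ 0.3845 -0.9166 -2.0808]
110 380
```

View pics/w11c.png

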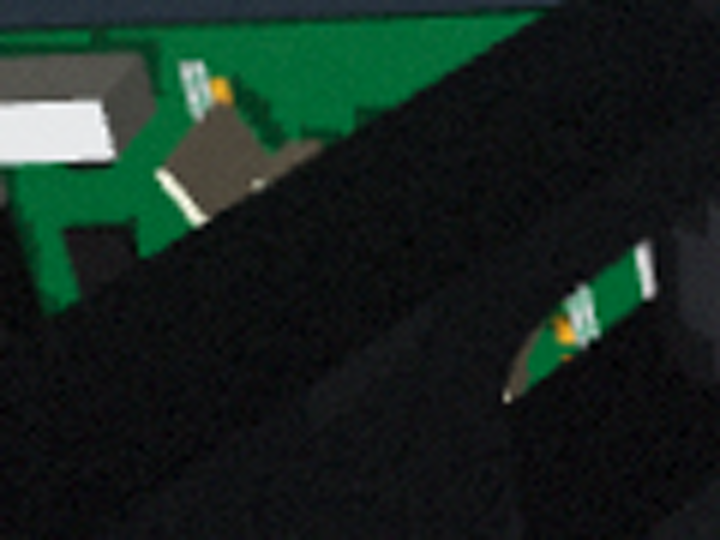

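The gripper hides the holder from here; go forward to the earlier viewpoint.

```bash
python3 -m crank '{"hand":[0,0,0,0,0,0,0],"slide":[[0,0,-0.2],[0,0,-0.4],[0,0,-0.5],[0,0,-0.35],[0,0,-0.15],[0,0,-0.05],[0,0,0]],"yaw":[0,0,0,0,0,0,0]}' | grep -v -e orient -e open
python3 - <<'E'
from h import *
w=camera_info('wrist');o,p,T=tool();print(p,T[:,0],o['force'])
im=read_camera('wrist');cv2.imwrite('pics/w12.png',im)
a,b=proj(w,[[.546,-.217,.025]])[0].astype(int);print(a,b)
def crop(im,a,b):return cv2.resize(im[b-42:b+33,a-32:a+34],None,fx=6,fy=6,interpolation=cv2.INTER_CUBIC)
old=cv2.imread('pics/w5.png');cv2.imwrite('pics/w12c.png',np.hstack([crop(old,75,278),crop(im,a,b)]))
E
```

```text
t: 21.6
tool_pos: [0.4721, -0.0735, 0.1467]
force: [1.3, 0.2, -1.6]
[ 0.4721 -0.0735  0.1467] [-0.0904  0.9959 -0.    ] [ 1.3149  0.1755 -1.632 ]
92 280
```

View pics/w12c.png

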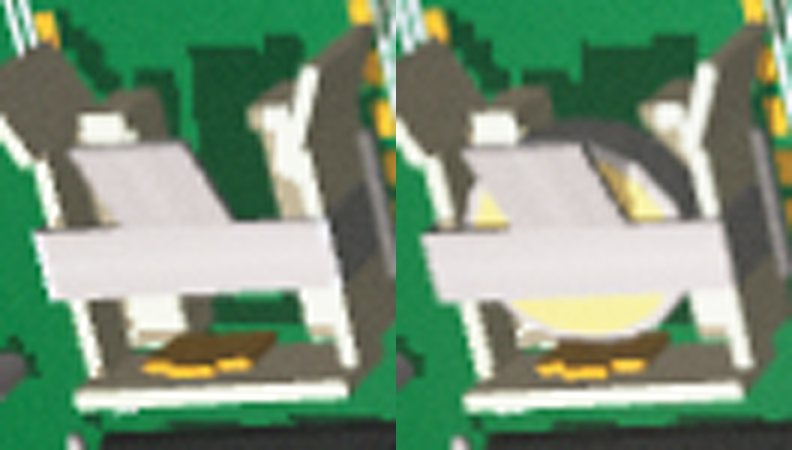

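Cell lies flat and centred, behind the lugs, its rim at the brass contact. Return the lifter above its stand.

```bash
python3 -m crank '{"hand":[0,0,0,0,0,0,0,0,0,0,0,0],"slide":[[0.15,0,0],[0.3,0,-0.06],[0.45,0,-0.12],[0.55,0,-0.12],[0.6,0,-0.12],[0.6,0,-0.12],[0.6,0,-0.12],[0.55,0.1,-0.12],[0.45,0.15,-0.1],[0.35,0.2,-0.045],[0.2,0.2,0],[0.12,0.1,0]],"yaw":[0,0,0,0,0,0,0,0,0,0,0,0]}' | grep -v -e orient -e open;python3 -m crank '{"hand":[0,0,0],"slide":[[0.05,0.03,0],[0,0,0],[0,0,0]],"yaw":[0,0,0]}' | grep -v -e orient -e open
cat > err.py <<'E'
from h import *
o,p,T=tool();d=T.T@(np.array([.5003,.2286,.0517])-p)/.06
print(p,'units to go',d,'yaw deg',np.degrees(np.arctan2(T[1,0],T[0,0])-np.arctan2(.9959,-.0907)),o['force'],o['opening'])
E
python3 err.py
```

```text
t: 23.15
tool_pos: [0.5004, 0.226, 0.1011]
force: [-0.5, 0.1, -1.8]
t: 23.52
tool_pos: [0.5012, 0.2281, 0.1004]
force: [-0.1, -0.1, -2.1]
[0.5012 0.2281 0.1004] units to go [0.0101 0.8116 0.0143] yaw deg -0.05622391582529908 [-0.1356 -0.0663 -2.0772] 0.15613409299548087
```

```bash
python3 -m crank '{"hand":[0,0,0,0,0,0,0,0,0],"slide":[[0.01,0.08,0.014],[0,0.15,0],[0,0.18,0],[0,0.15,0],[0,0.1,0],[0,0.07,0],[0,0.04,0],[0,0.02,0],[0,0,0]],"yaw":[0,0,0,0,0,0,0,0,0]}' | grep -v -e orient -e open; python3 err.py
```

```text
t: 24.65
tool_pos: [0.5001, 0.2292, 0.0527]
force: [0.0, 0.4, -1.6]
[0.5001 0.2292 0.0527] units to go [-0.0111  0.0173 -0.0021] yaw deg -0.0017497838353171928 [ 0.0243  0.4206 -1.5837] 0.15772332874914755
```

```bash
python3 -m crank '{"hand":[0,0,0,0],"slide":[[-0.01,0.01,0],[0,0.008,0],[0,0.006,0],[0,0,0]],"yaw":[0,0,0,0]}' | grep -v -e orient -e open; python3 err.py
```

```text
t: 25.15
tool_pos: [0.5002, 0.2286, 0.0517]
force: [-1.7, -1.1, 4.9]
[0.5002 0.2286 0.0517] units to go [-0.0003 -0.0001 -0.0018] yaw deg -0.002512846772631135 [-1.6733 -1.146   4.8594] 0.15892860609370832
```

Resting with the same reading as at the grasp. Open and rise.

```bash
python3 -m crank '{"hand":[0.2,0.3,0.5,0.7,1,1,1,1],"slide":[[0,0,0],[0,0,0],[0,0,0],[0,0,0],[0,0,0],[0,0,0],[0,0,0],[0,0,0]],"yaw":[0,0,0,0,0,0,0,0]}' | grep -v orient; python3 -m crank '{"hand":[1,1,1,1,1,1],"slide":[[0,-0.1,0],[0,-0.25,0],[0,-0.3,0],[0,-0.25,0],[0,-0.1,0],[0,0,0]],"yaw":[0,0,0,0,0,0]}' | grep -v orient
python3 - <<'E'
from h import *;from meas import feats
w=camera_info('wrist');o,p,T=tool();im=read_camera('wrist');cv2.imwrite('pics/w13.png',im);
hsv=cv2.cvtColor(im,cv2.COLOR_BGR2HSV)
b=cv2.inRange(hsv,(100,150,50),(125,255,255));n,l,s,c=cv2.connectedComponentsWithStats(b);k=1+np.argmax(s[1:,4]);ys,xs=np.nonzero(l==k)
q=[]
for y in(129,301):
    r=xs[ys==y];q.append(((r.min()+r.max())/2,y))
a=plane(w,q+[(xs[ys<=ys.min()+1].mean(),ys.min()-.5),(xs[ys>=ys.max()-1].mean(),ys.max()+.5)],.0675);print(p,q,a,'yaw',np.degrees(np.arctan2(*(a[1]-a[0])[[1,0]])))
print((a-p)@T)
E
```

```text
t: 26.15
tool_pos: [0.5001, 0.2286, 0.0512]
force: [-0.6, -0.0, 0.0]
opening: 1.001
t: 26.9
tool_pos: [0.5003, 0.2287, 0.1117]
force: [-0.4, -0.0, -0.1]
opening: 1.003
[0.5003 0.2287 0.1117] [(np.float64(282.5), 129), (np.float64(282.5), 301)] [[0.4386 0.2235 0.0675]
 [0.5319 0.2321 0.0675]
 [0.4255 0.2225 0.0675]
 [0.5347 0.2325 0.0675]] yaw 5.2596941362606655
[[ 0.0004  0.0442  0.0619]
 [ 0.0005  0.0443 -0.0318]
 [ 0.0005  0.0442  0.0751]
 [ 0.0006  0.0443 -0.0346]]
```

The handle ends are where they started, to a few tenths of a mm. Handing in.

```bash
python3 -c "
from rig import manip
print(manip.hand_in(), manip.get_obs()['t'])"
```

```text
the job is handed in; nothing more can be done
the job is handed in; nothing more can be done
```

The cell is seated in the holder on the nearer board, the lifter is back in its stand, and I handed the job in at about 27 s of the 58 s allowed.

- **Insertion:** I gripped the lifter at 40 N, carried the cell level and slid it in 3 mm above the floor. The back contact showed as a firm stop. The push there peaked at about 7 N, a little over the suggested 5 N. I then let the cell down and drew the lifter out with no drag.
- **Cell check:** The last wrist view shows the cell lying flat and centred under the strap, behind the lugs, with its rim at the contact. By that reading, the holder sits within a few mm of its nominal place.
- **Lifter check:** The handle ends and yaw came out the same as before the pick-up, to within a few tenths of a mm and 0.1°. After release the gripper was open and clear, with force readings near zero.
- **Disagreements:** Easing off the push moved the tool back less than I commanded, so some push was still on while I lowered the cell. I backed it off before drawing out. The rough board yaw from the top camera (6.2°) differed from the wrist camera's (8.4–8.5°), and I used the wrist camera's. I did not measure the other objects on the desk again, but the arm's path stayed clear of them.

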